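# Set sprung tweezers to the gauge gap and hold

### The job

Fit the gauge head with the narrow pair of ridges squarely and fully down on the square stud of the gauge stand, and let go of it. Then pick up the sprung tweezers by their grip plates, bring the two points just above that head's ridges, in line with them and not touching, and squeeze until each point stands over its own ridge (points 12 mm apart, centre to centre). Finish while still holding the tweezers there at that gap, quite still, and leave the other head and the things on the bench as they are.

Things in the scene. Friction and masses are not known exactly. Their poses are not given: they have to be found in the camera images.
- stand: Gauge stand, fixed to the bench: dark steel base plate 90 x 70 x 12 mm, pedestal 26 x 26 mm up to a shoulder 41 mm above the bench, and on it a bright upright square stud 18 x 18 mm, its sides along the stand's x and y, 17 mm tall (square for 11 mm, then a round nose tapering from 18 to 11 mm across, top 58 mm above the bench). Origin: centre of the base's underside; z up.
- shoulder (a point): Centre of the stand's shoulder, 41 mm above the bench, at the foot of the stud; axes as the stand's. The underside of a head that is fully down rests here.
- head_narrow: Loose aluminium gauge head to fit: block 44 (x) x 34 (y) x 30 mm, 0.12 kg, upright on the bench at first. On top two dark ridges along its x, 40 x 3 mm, 4 mm high, centres at y = +6 and -6 mm. Underneath a square bore 21 x 21 mm, 20 mm deep, sides along x and y: it fits the 18 mm stud in any of four turns. Origin: centre of the underside; z up. Grip across the 34 mm width.
- head_narrow_marks (a point): Point midway between the two ridges of the narrow head, at the height of the ridge tops (34 mm above its underside); x runs along the ridges.
- head_wide: The other gauge head, of the same block size and material, its ridges 24 mm apart. Not used; it stays where it stands. Origin: centre of its underside.
- tweezers: Loose steel sprung tweezers, 190 mm long, 56 g, balanced at the grip plates, lying on edge: the legs move level. Origin: on the centre line at the underside, midway between the grip plates; x points to the tips, y across the legs, z up. Heel block (24 x 12 x 14 mm) at x = -106 mm, leg hinge at x = -100 mm, points at x = +69 mm.
- tips_mid (a point): Point on the tweezers' centre line midway between the two points, 69 mm ahead of the grip plates and 7 mm above the tweezers' underside.
- grip (a point): Midway between the two knurled grip plates on the outsides of the legs, 7 mm above the underside. Plates 22 mm long, 14 mm high. Width over them 43 mm at rest, about 27.5 mm at the 12 mm gap (the width changes by 0.59 mm for each mm of gap). Each plate pushes back with 3 N at rest, about 10.5 N at the 12 mm gap, 13.5 N shut.
- tip_a (a point): Middle of the point of the left leg (+y side); the leg is 2.5 mm thick and about 6 mm high there.
- tip_b (a point): Middle of the point of the right leg (-y side).
- leg_a (a joint): Closing angle of each leg about its hinge in rad (both legs move alike): 0 sprung open (points 38 mm apart), 0.105 shut (2.5 mm); points' gap = 2.5 mm + 340 mm x (0.105 - angle), so 0.077 at 12 mm.
- stopper: Dark rubber stopper, 30 x 30 x 28 mm, bystander.
- dish_c: Flat clear petri dish, 55 mm wide, 14 mm high, bystander.
- match_box: Match box, 36 x 54 x 14 mm, bystander.
- tape_roll: Roll of tape lying flat near the front left, 66 mm wide, 19 mm high, bystander.
- pen_grey: Dark grey pen lying on the bench, 131 mm long, 12 mm high, bystander.
Mind the look-alikes: they are no part of the job. Leave any turquoise or yellow look-alike of the head_narrow alone.

How it is judged:
By the outcome, as a careful person would: the job done as asked, in the order asked, and still so for the second after the job is handed in, while the arm keeps its last pose, push and grip.
It also fails if it takes over 54 s, if anything falls off the work surface, if the arm or the gripper's body presses on something with over 40 N, if the wrist force passes 120 N, or if a joint passes its speed limit or range.

### The arm

A 6-joint arm with a two-finger parallel gripper is mounted at the origin on a cart in front of the work surface, level with it; the furniture and walls round the work are solid. World frame = base frame: x ahead of the robot, y to its left, z up, the work surface at z = 0. Lengths are in m, angles in rad, forces in N, time in s.
With the tool pointing down it reaches from about 0.35 to 0.875 m from the base axis. Payload 4.2 kg.
Tool frame: the origin (TCP) lies between the finger pads; the fingertips stand 17 mm ahead of it and the grasp point (between the pads) lies 2 mm behind it; z points along the fingers, y is the line along which they close (so a half turn about z gives the same grasp; the last joint's range is limited). The gripper opens to 87 mm and grips with 3 to 60 N. Pads are 19 mm wide; open, the fingers measure 117 mm over their backs; the gripper's body (75 mm by 190 mm) begins 51 mm behind the grasp point.
Start: joints at [1.559, 0.385, 0.008, 0, -1.194, -0.259], TCP at [0.167, 0.602, 0.24] pointing down, gripper open.
Joint ranges: [-3.14, 3.14], [-1.21, 2.06], [-1.07, 1.41], [-3.16, 2.05], [-2.99, -0.16], [-3.1, 3.1]. Speed limits (rad/s): [2.79, 2.79, 3.14, 3.14, 3.14, 3.14].

### API

Orientations are given as a unit quaternion [w, x, y, z].
In Python, from workcell import * gives the robot as it stands. The module is installed in compiled form; this text tells all that it offers. Calls block until the motion is done:
- move_to(position, orientation): joint-space move of the TCP to a pose.
- move_linear(position, speed=0.15, attitude=None): straight line of the TCP; attitude=None keeps the orientation; speed is the mean speed in m/s.
- set_joints(angles): joint-space move.
- gripper_to(opening, strength=None): opening from 0.0 (shut) to 1.0 (fully open); strength is the grip in N (None keeps the last); returns when the fingers have stopped.
- wait(seconds).
- inverse_kinematics(position, orientation): joint angles nearest the present ones, or None.
- observe(): the state.
- capture(name): name is "side" or "top"; returns a dict with "pixels" (420x560x3 uint8, blue, green, red), "range_z" (420x560 float32, m along the optical axis (not along the pixel's ray), 0 where there is no reading), "fov_y" (degrees; the focal length in pixels is half the picture's height over the tangent of half this angle, whatever the lens; pixels are square), "cx", "cy" (the principal point, pixels), "world_from_camera" (4x4, takes a point from camera to world coordinates). Camera axes: x right, y up, looking along -z (the intrinsics and any distortion apply to the point x, -y, -z); pixel columns grow to the right and rows downward; lengths in m; the calibration is good to about 2 mm. A picture is of the moment at which its call begins.
A pose or a line that the arm cannot do raises Unreachable and nothing moves.
- sign_off(): hands the job in; it is judged then, once.
The state is a dict: "clock": time; "qpos": joint angles; "dq": joint speeds; "joint_efforts": joint torques, N m; "tcp_pos": TCP position; "eef_rot": TCP orientation; "force": force on the tool from outside, world axes, zero at the start; "wrist_torque": the same for the moment, N m; "gripper_width": opening from 0.0 (shut) to 1.0 (fully open); "finger_force": force on a finger pad.
Only numpy, scipy, OpenCV 4.12 (cv2) and the standard library are available. Lean on these libraries where they do the work, as an engineer would, in place of code of your own. Each camera call takes 0.05 s, during which the arm holds its last target. There are 200 camera calls.

## Working session

There is one attempt and no reset: what is moved stays moved. The work goes in short steps, each a Python script; the robot and the scene stay as the last script left them, time stands still between calls to the robot, and variables do not carry over. Pictures are saved under pics/ and viewed, at most 10 in all, crops included, and the job is handed in when it is done.

```bash
mkdir -p pics; python3 - <<'E'
from workcell import *
import cv2,numpy as np,pickle
for n in("top","side"):
    d=capture(n); cv2.imwrite(f"pics/{n}0.png",d["pixels"]); pickle.dump(d,open(f"{n}0.pkl","wb"))
    print(n,d["fov_y"],d["cx"],d["cy"],d["world_from_camera"].round(3).tolist(),d.keys())
print(observe())
E
```

```text
top 45.90022046905844 273.5641760814946 207.4989788171984 [[0.001, 0.997, -0.075, 0.426], [-1.0, 0.002, 0.009, 0.014], [0.009, 0.075, 0.997, 1.492], [0.0, 0.0, 0.0, 1.0]] dict_keys(['pixels', 'range_z', 'fov_y', 'cx', 'cy', 'world_from_camera'])
side 44.13006240119149 283.532835281559 210.17758922227523 [[-0.961, 0.108, -0.253, 0.17], [-0.275, -0.354, 0.894, 1.309], [0.007, 0.929, 0.371, 0.587], [0.0, 0.0, 0.0, 1.0]] dict_keys(['pixels', 'range_z', 'fov_y', 'cx', 'cy', 'world_from_camera'])
{'clock': 0.1, 'qpos': array([ 1.55857538e+00,  3.85464025e-01,  6.77186029e-03, -4.50883517e-04,
       -1.19403418e+00, -2.58598999e-01]), 'dq': array([ 1.71989476e-03, -2.03926414e-03,  2.19402607e-03,  2.26115923e-03,
       -1.39282728e-05,  5.70065567e-04]), 'joint_efforts': array([-3.00889778e-04, -3.91688919e+01,  1.87937826e+01,  4.23186287e+00,
        1.34990716e-02, -7.56932582e-05]), 'tcp_pos': array([0.16704462, 0.60172955, 0.23857972]), 'eef_rot': array([ 9.83444502e-04,  9.90834359e-01, -1.35078860e-01, -8.93832809e-05]), 'force': array([ 0.16504904,  0.61342069, -0.7079449 ]), 'wrist_torque': array([-0.01384409,  0.01748846, -0.02057634]), 'finger_force': 0.0, 'gripper_width': 1.0002681301385115}
```

View pics/top0.png

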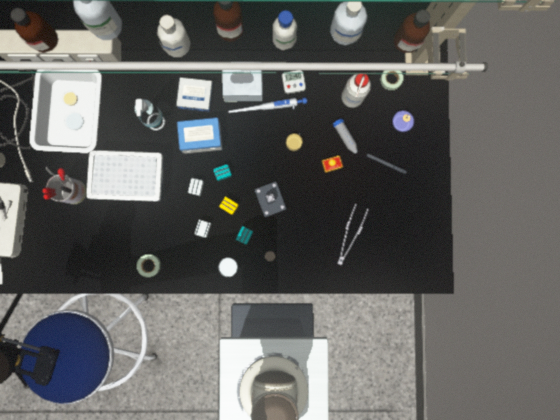

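View pics/side0.png

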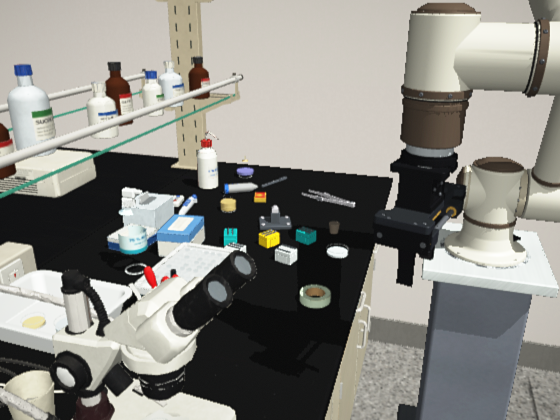

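```bash
python3 - <<'E'
import cv2,numpy as np
t=cv2.imread("pics/top0.png");s=cv2.imread("pics/side0.png")
a=cv2.resize(t[155:285,175:375],None,fx=4,fy=4,interpolation=cv2.INTER_CUBIC)
cv2.imwrite("pics/c1.png",a)
b=cv2.resize(s[180:280,210:370],None,fx=5,fy=5,interpolation=cv2.INTER_CUBIC)
cv2.imwrite("pics/c2.png",b)
E
```

```text
(no output)
```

View pics/c1.png

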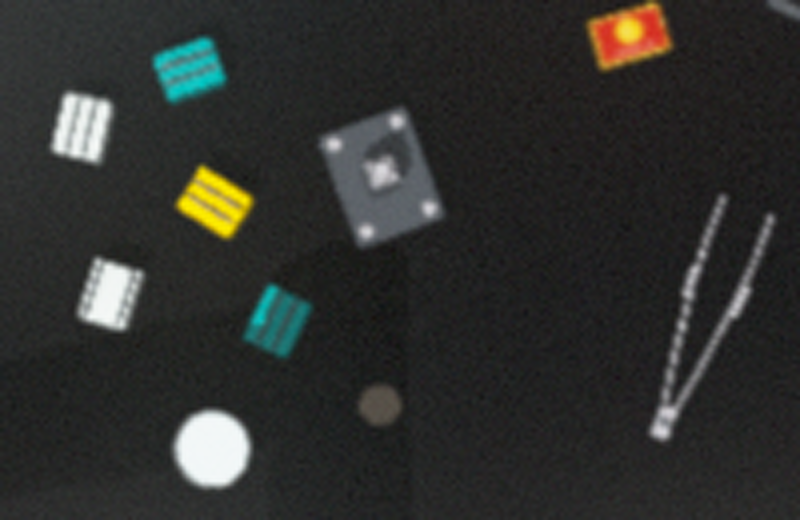

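View pics/c2.png

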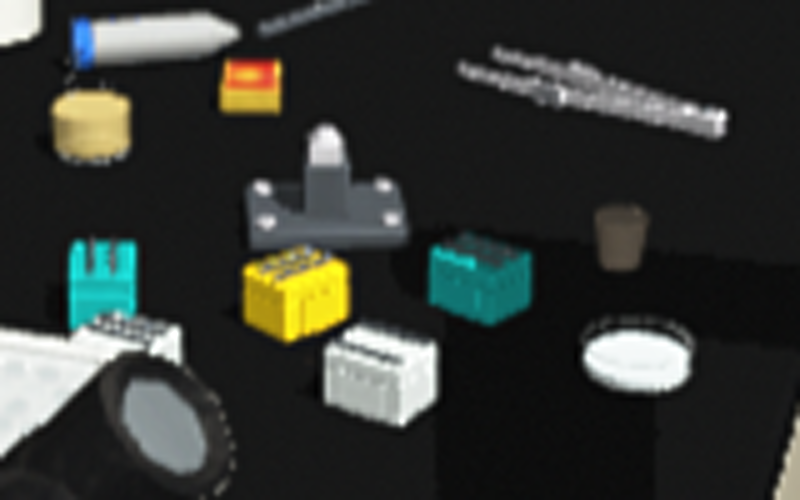

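The top view shows five heads:

| Head | Top px | Ridges |
|---|---|---|
| White | (195,187) | Close pair |
| White | (203,228) | At the edges, so this is the wide head |
| Teal | (222,172) | Look-alike |
| Teal | (244,235) | Look-alike |
| Yellow | (229,205) | Look-alike |

The aluminium head with the close ridges at (195,187) is head_narrow, and crop c1 confirms it. The stand is at (270,199). The tweezers run from the heel at (340,262) to the tips at (356,204) and (368,209).

```bash
cat > h.py <<'E'
import numpy as np,cv2
def ray(d,uv):
    uv=np.atleast_2d(np.float64(uv)); f=210/np.tan(np.radians(d["fov_y"]/2)); T=d["world_from_camera"]
    c=np.c_[(uv[:,0]-d["cx"])/f,-(uv[:,1]-d["cy"])/f,-np.ones(len(uv))]
    return T[:3,3],c@T[:3,:3].T
def onplane(d,uv,z):
    o,r=ray(d,uv); return o+r*((z-o[2])/r[:,2])[:,None]
def cloud(d):
    v,u=np.mgrid[:420,:560]; o,r=ray(d,np.c_[u.ravel(),v.ravel()])
    P=o+r*d["range_z"].ravel()[:,None]; return P.reshape(420,560,3)
def blobs(mask,roi,amin=5):
    x0,y0,x1,y1=roi; m=np.zeros_like(mask,np.uint8); m[y0:y1,x0:x1]=mask[y0:y1,x0:x1]*255
    cs,_=cv2.findContours(m,cv2.RETR_EXTERNAL,cv2.CHAIN_APPROX_NONE)
    return [c for c in cs if cv2.contourArea(c)>=amin]
def rect(d,c,z):
    p=onplane(d,c[:,0,:],z)[:,:2]; r=cv2.minAreaRect((p*1000).astype(np.float32)); return r
E
python3 - <<'E'
from h import *
import pickle
t=pickle.load(open("top0.pkl","rb"));s=pickle.load(open("side0.pkl","rb"))
P=cloud(t);Q=cloud(s)
g=t["pixels"].astype(int); sat=g.max(2)-g.min(2); br=g.min(2)
for nm,m,roi,z in[("narrow",br>110,(180,172,212,200),.032),("wide",br>110,(188,214,220,244),.032),("stand",br>50,(250,178,292,222),.012),("dish",br>150,(215,252,242,282),.014),("tw",br>80,(330,195,375,270),.012)]:
    for c in blobs(m,roi):
        r=rect(t,c,z); print(nm,c.shape[0],np.round(r[0],1),np.round(r[1],1),round(r[2],1))
# depth-based
def rep(n,A,roi):
    x0,y0,x1,y1=roi; p=A[y0:y1,x0:x1].reshape(-1,3); return p
p=P[:,:,2]
print("bench z top",[round(float(np.median(p[v-5:v+5,u-5:u+5])),4) for u,v in((300,270),(180,250),(260,150),(400,230),(130,220))])
print("bench z side",[round(float(np.median(Q[v-4:v+4,u-4:u+4,2])),4) for u,v in((380,280),(300,165),(300,250),(230,340))])
for n,roi,zl in(("narrow",(180,172,212,200),.022),("wide",(188,214,220,244),.022),("stud",(250,178,292,222),.045),("tweez",(330,195,375,270),.006)):
    x0,y0,x1,y1=roi;q=P[y0:y1,x0:x1].reshape(-1,3);q=q[q[:,2]>zl];print(n,len(q),q.mean(0).round(4),q[:,2].max(),q.min(0).round(4),q.max(0).round(4))
for n,roi,zl in(("wide",(272,240,300,268),.027),("stud",(265,200,285,222),.045),("tweez",(298,185,360,210),.006)):
    x0,y0,x1,y1=roi;q=Q[y0:y1,x0:x1].reshape(-1,3);q=q[q[:,2]>zl];print("side",n,len(q),q.mean(0).round(4),q[:,2].max(),q.min(0).round(4),q.max(0).round(4))
E
```

```text
narrow 50 [597.7 233.9] [38.1 47.1] 76.8
wide 50 [473.9 212.1] [37.3 46.5] 72.1
stand 96 [562.6  12.6] [92.2 72.6] 20.5
dish 50 [360.  137.5] [53.  50.3] 0.4
tw 219 [ 454.5 -227.6] [ 48.6 186.6] 67.1
bench z top [0.0002, -0.0007, 0.0005, 0.001, 0.0009]
bench z side [-0.4958, -0.0224, -0.0004, -0.0004]
narrow 177 [0.5955 0.2301 0.0554] 1.4919451386773288 [0.4263 0.0143 0.0224] [0.6236 0.2556 1.4919]
wide 182 [0.4733 0.2085 0.0549] 1.4919451386773288 [0.4263 0.0143 0.0236] [0.4984 0.233  1.4919]
stud 46 [0.551  0.0121 0.1788] 1.4919451386773288 [4.263e-01 4.000e-04 4.540e-02] [0.5741 0.0209 1.4919]
tweez 283 [ 0.4583 -0.2171  0.0941] 1.4919451386773288 [ 0.3569 -0.3012  0.006 ] [0.5756 0.0143 1.4919]
side wide 140 [0.4631 0.2525 0.0504] 0.5867441027087859 [0.1705 0.1917 0.0271] [0.4986 1.3091 0.5867]
side stud 37 [0.5522 0.0494 0.0659] 0.5867441027087859 [0.1705 0.0012 0.045 ] [0.5748 1.3091 0.5867]
side tweez 193 [ 0.4381 -0.146   0.0396] 0.5867441027087859 [ 0.1705 -0.2889  0.006 ] [0.5491 1.3091 0.5867]
```

```bash
python3 - <<'E'
from h import *
import pickle
t=pickle.load(open("top0.pkl","rb"));s=pickle.load(open("side0.pkl","rb"))
P=cloud(t);Q=cloud(s)
def sel(A,d,roi,zl,zh=.08):
    x0,y0,x1,y1=roi;q=A[y0:y1,x0:x1].reshape(-1,3);return q[(d["range_z"][y0:y1,x0:x1].ravel()>.1)&(q[:,2]>zl)&(q[:,2]<zh)]
def pr(n,q): print(n,len(q),q.mean(0).round(4),q.min(0).round(4),q.max(0).round(4))
pr("stud top",sel(P,t,(250,178,292,222),.05)); pr("stud side",sel(Q,s,(265,200,285,222),.05))
pr("narrow",sel(P,t,(180,172,212,200),.026)); pr("wide",sel(P,t,(188,214,220,244),.026)); pr("wide side",sel(Q,s,(272,240,300,268),.027))
q=sel(P,t,(250,178,292,222),.009,.016)
r=cv2.minAreaRect((q[:,:2]*1000).astype(np.float32));print("base depth",r)
q=sel(Q,s,(255,210,295,232),.009,.014);r=cv2.minAreaRect((q[:,:2]*1000).astype(np.float32));print("base side",r)
# red/blue nothing; tweezers profile along their axis
for n,q in(("top",sel(P,t,(330,195,375,270),.004)),("side",sel(Q,s,(298,185,360,212),.004))):
    heel=q[q[:,0]<q[:,0].min()+.02].mean(0)
    fwd=q[q[:,0]>q[:,0].max()-.03]
    yaw=np.radians(-21.5)
    for _ in range(4):
        c,sn=np.cos(yaw),np.sin(yaw); o=q[:,:2]-heel[:2]; X=o@[c,sn]; Y=o@[-sn,c]
        A=[]
        for b in np.arange(.04,.16,.01):
            k=(X>b)&(X<b+.01); a,bb=Y[k&(Y>0)],Y[k&(Y<=0)]
            if len(a) and len(bb): A.append((b+.005,(a.mean()+bb.mean())/2))
        A=np.array(A); k=np.polyfit(A[:,0],A[:,1],1); yaw+=np.arctan(k[0])
        heel[:2]+=k[1]*np.array([-sn,c])
    print(n,"yaw",np.degrees(yaw),"X",X.min(),X.max(),"heel",heel)
    x0=X.min()+.118; print(" origin from heel end",heel[:2]+x0*np.array([np.cos(yaw),np.sin(yaw)])," from tips",heel[:2]+(X.max()-.069)*np.array([np.cos(yaw),np.sin(yaw)]))
    for b in np.arange(0,.19,.01)+X.min():
        k=(X>=b)&(X<b+.01)
        if k.sum(): print(round((b-x0)*1000),k.sum(),(Y[k].min()*1000).round(1),(Y[k].max()*1000).round(1),"z",(q[k,2].max()*1000).round(1))
E
```

```text
stud top 33 [0.5637 0.0124 0.0557] [0.5552 0.0034 0.05  ] [0.5736 0.0209 0.0618]
stud side 23 [0.5633 0.0135 0.0538] [0.557  0.0012 0.0501] [0.5748 0.0233 0.0585]
narrow 153 [0.598  0.2337 0.0314] [0.575  0.2139 0.0261] [0.6204 0.2519 0.0393]
wide 162 [0.4739 0.2119 0.0315] [0.4512 0.1917 0.0267] [0.4984 0.233  0.0394]
wide side 135 [0.474  0.2134 0.0305] [0.4517 0.1917 0.0271] [0.4986 0.234  0.0352]
base depth ((566.1207275390625, 4.559902191162109), (89.31150817871094, 97.02436828613281), 20.782102584838867)
base side ((563.05615234375, 12.406879425048828), (89.75926208496094, 77.60819244384766), 18.487653732299805)
top yaw 0.053129718470352756 X -0.005138066039717853 0.21725737487031646 heel [ 0.35879971 -0.23787703  0.00688948]
 origin from heel end [ 0.4716616  -0.23777238]  from tips [ 0.50705702 -0.23773956]
-118 21 -58.3 67.0 z 10.7
-108 17 -58.5 54.9 z 19.6
-98 27 -58.9 69.8 z 19.5
-88 32 -53.0 54.7 z 20.4
-78 21 -59.4 51.5 z 14.2
-68 18 -59.6 66.5 z 20.5
-58 18 -44.7 66.1 z 19.5
-48 18 -59.4 63.4 z 18.0
-38 31 -57.2 68.9 z 16.3
-28 21 -60.5 69.0 z 15.9
-18 25 -57.5 71.5 z 1
[... 152 characters left out ...]
 -61.6 61.5 z 13.9
62 21 -32.2 67.5 z 17.1
side yaw -21.266902191947576 X -0.010377120665515825 0.1829587458922862 heel [ 0.3772701  -0.1978817   0.01051275]
 origin from heel end [ 0.47756396 -0.23691792]  from tips [ 0.48346836 -0.23921602]
-118 13 -4.1 7.2 z 17.0
-108 13 -1.9 10.4 z 14.5
-98 9 1.6 10.9 z 13.5
-88 10 -6.1 10.4 z 13.3
-78 15 -10.6 11.7 z 13.5
-68 13 -13.4 11.6 z 11.6
-58 15 -14.7 13.5 z 13.0
-48 13 -15.0 13.3 z 13.5
-38 12 -17.2 17.2 z 12.7
-28 13 -16.2 19.9 z 12.7
-18 18 -19.1 21.3 z 14.5
-8 18 -23.5 23.6 z 14.7
2 19 -24.1 22.1 z 15.6
12 12 -19.6 20.4 z 12.6
22 12 -20.2 23.6 z 13.4
32 10 -23.1 23.6 z 11.4
42 8 -24.9 21.8 z 9.2
52 10 -27.2 20.3 z 10.1
62 7 -21.3 21.5 z 10.7
```

```bash
cat >> h.py <<'E'
def Q(deg):
    a=np.radians(deg)/2; return [0,np.cos(a),np.sin(a),0]
E
python3 - <<'E'
from h import *
import pickle
from workcell import *
t=pickle.load(open("top0.pkl","rb")); P=cloud(t)
def hmax(a,b,c,d):
    q=P[(t["range_z"]>.1)];k=(q[:,0]>a)&(q[:,0]<b)&(q[:,1]>c)&(q[:,1]<d)&(q[:,2]<.4);return np.percentile(q[k,2],99.5)
b1=hmax(.64,.73,.17,.30);b2=hmax(.5,.7,.27,.36)
print("blue side",b1,"tray side",b2)
c=(.598,.234)
for psi in(77,-103,-13,167): print(psi,np.round(inverse_kinematics([*c,.06],Q(psi)),2))
for psi in(20.5,200.5): print(psi,np.round(inverse_kinematics([.5632,.0128,.08],Q(psi)),2))
E
```

```text
blue side 0.07299753282192438 tray side 0.07739328709743588
77 [ 0.62  0.58 -0.16  0.   -0.83  2.29]
-103 [ 0.62  0.58 -0.16  0.   -0.83 -0.85]
-13 [ 0.62  0.58 -0.16  0.   -0.83  0.72]
167 [ 0.62  0.58 -0.16  0.   -0.83 -2.42]
20.5 [ 0.31  0.45 -0.35  0.   -0.78  1.62]
200.5 [ 0.31  0.45 -0.35  0.   -0.78 -1.52]
```

```bash
python3 - <<'E'
from h import *
import pickle
t=pickle.load(open("top0.pkl","rb")); P=cloud(t)
q=P[t["range_z"]>.1]; q=q[(q[:,2]<.4)&(q[:,2]>.045)]
for psi in(-13,77):
    a=np.radians(psi);o=q[:,:2]-[.598,.234];X=abs(o@[np.cos(a),np.sin(a)]);Y=abs(o@[-np.sin(a),np.cos(a)])
    for hx,hy in((.045,.105),(.105,.045)):
        k=(X<hx)&(Y<hy);print(psi,hx,hy,k.sum(),q[k].round(3)[:6].tolist(),q[k,2].max() if k.any() else 0)
E
```

```text
-13 0.045 0.105 118 [[0.658, 0.327, 0.07], [0.655, 0.326, 0.073], [0.651, 0.328, 0.077], [0.653, 0.328, 0.065], [0.649, 0.33, 0.071], [0.65, 0.328, 0.067]] 0.08003653622282658
-13 0.105 0.045 16 [[0.709, 0.254, 0.064], [0.707, 0.249, 0.074], [0.708, 0.247, 0.067], [0.706, 0.254, 0.064], [0.705, 0.25, 0.071], [0.706, 0.248, 0.066]] 0.07361187978079098
77 0.045 0.105 16 [[0.709, 0.254, 0.064], [0.707, 0.249, 0.074], [0.708, 0.247, 0.067], [0.706, 0.254, 0.064], [0.705, 0.25, 0.071], [0.706, 0.248, 0.066]] 0.07361187978079098
77 0.105 0.045 118 [[0.658, 0.327, 0.07], [0.655, 0.326, 0.073], [0.651, 0.328, 0.077], [0.653, 0.328, 0.065], [0.649, 0.33, 0.071], [0.65, 0.328, 0.067]] 0.08003653622282658
```

```bash
python3 - <<'E'
from h import *
from workcell import *
ex=np.array([np.cos(np.radians(-13)),np.sin(np.radians(-13))]);ey=np.array([-ex[1],ex[0]])
h=np.array([.598,.234])
c1=h-.014*ex
move_to([*c1,.12],Q(-103)); print(observe()["clock"])
move_linear([*c1,.022],speed=.12)
gripper_to(0.0,strength=5); s=observe(); print("44 grip",s["clock"],s["gripper_width"]*87,s["finger_force"],s["tcp_pos"],s["force"])
gripper_to(0.9); 
c2=c1-.018*ey
move_linear([*c1,.075],speed=.15)
move_to([*c2,.075],Q(-13)); move_linear([*c2,.021],speed=.12)
gripper_to(0.0,strength=20); s=observe(); print("34 grip",s["clock"],s["gripper_width"]*87,s["finger_force"],s["tcp_pos"],s["force"])
import cv2
cv2.imwrite("pics/side1.png",capture("side")["pixels"])
E
```

```text
2.1417
44 grip 3.9 44.255391666677426 4.999923026334727 [0.5845399  0.23719991 0.02215721] [1.07317191 0.11192381 1.60608645]
34 grip 8.0917 33.793748486124805 19.999867554288357 [0.58043794 0.21969375 0.02116351] [-0.20674668 -0.37530473  1.84109601]
```

```bash
cat > ins.py <<'E'
from h import *
from workcell import *
def down(xy,z0,z1,f0,step=.002,fmax=12):
    xy=np.array(xy,float); z=z0
    while z>z1+1e-6:
        z=max(z-step,z1); move_linear([*xy,z],speed=.03)
        f=observe()["force"]-f0
        if np.abs(f[:2]).max()>2 or abs(f[2])>2: print(round(z,4),xy.round(4),f.round(1),round(observe()["clock"],2))
        if abs(f[2])>fmax: return xy,z,False
        if np.hypot(*f[:2])>3: xy+=np.clip(f[:2]*.00015,-.0008,.0008)
    return xy,z,True
E
python3 - <<'E'
from ins import *
p=observe()["tcp_pos"]
move_linear([p[0],p[1],.12],speed=.2)
st=(.5632,.0128)
move_to([*st,.11],Q(20.5)); move_linear([*st,.085],speed=.15); wait(.1)
cv2.imwrite("pics/side2.png",cv2.resize(capture("side")["pixels"][150:250,200:360],None,fx=5,fy=5,interpolation=cv2.INTER_CUBIC))
s=observe(); f0=s["force"]; print(s["clock"],f0,s["tcp_pos"])
print(down(st,.085,.072,f0,step=.003)); print(observe()["clock"],observe()["tcp_pos"])
E
```

```text
10.1167 [-0.35205909  0.56954834 -0.91887047] [0.56397461 0.01352642 0.08579638]
0.072 [0.5632 0.0128] [ 2.6 -2.1  1.3] 11.37
(array([0.56359167, 0.01248464]), 0.072, True)
11.3667 [0.5638737  0.0125283  0.07225004]
```

View pics/side2.png

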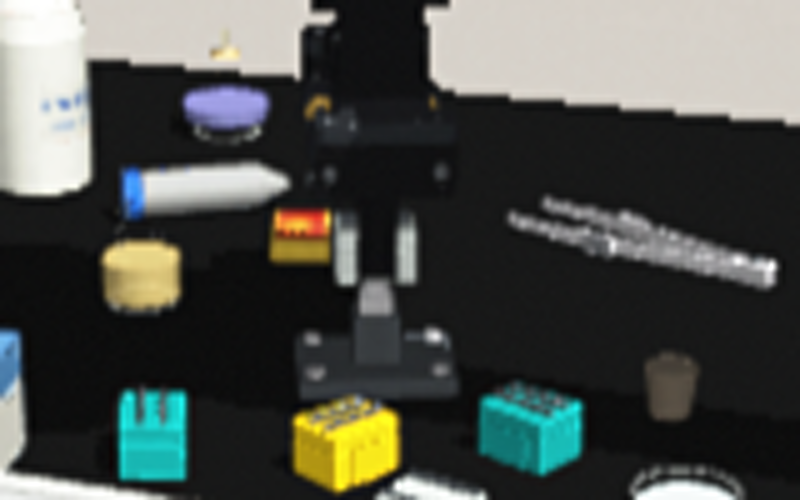

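The head is in the hand at about (376,245), with the stud nose directly below at about (375,295), so it lines up. I'll continue the descent.

```bash
python3 - <<'E'
from ins import *
f0=np.array([-.35,.57,-.92])
r=down((.5636,.0125),.072,.0600,f0,step=.002,fmax=10); print(r); s=observe(); print(s["clock"],s["tcp_pos"],s["force"]-f0,s["gripper_width"]*87)
E
```

```text
0.07 [0.5636 0.0125] [ 1.7 -2.5 -1.4] 11.62
0.06 [0.5638 0.0121] [-3.1  0.7 11.8] 12.87
(array([0.56384911, 0.01212205]), 0.06, False)
12.8667 [0.56422835 0.01227652 0.06209851] [-3.08145458  0.71981322 11.76275971] 33.49288376445177
```

```bash
python3 - <<'E'
from ins import *
import pickle
p=observe()["tcp_pos"]
gripper_to(0.62,strength=20); move_linear([p[0],p[1],.16],speed=.2)
move_to([.40,-.03,.2],Q(0))
for n in("top","side"):
    d=capture(n); cv2.imwrite(f"pics/{n}3.png",d["pixels"]); pickle.dump(d,open(f"{n}3.pkl","wb"))
print(observe()["clock"])
t=cv2.imread("pics/top3.png");s=cv2.imread("pics/side3.png")
a=cv2.resize(t[175:275,250:375],None,fx=4.8,fy=4.8,interpolation=cv2.INTER_CUBIC)
b=cv2.resize(s[170:250,240:370],(600,369)[::1],interpolation=cv2.INTER_CUBIC)[:,:]
cv2.imwrite("pics/c3.png",np.hstack([a[:,:450],cv2.copyMakeBorder(cv2.resize(s[185:245,245:300],(345,376),interpolation=cv2.INTER_CUBIC),0,104,0,0,cv2.BORDER_CONSTANT)]))
d=pickle.load(open("top3.pkl","rb"));g=d["pixels"].astype(int);br=g.min(2)
for c in blobs(br>120,(255,180,290,215),40):
    r=rect(d,c,.073);print("head",np.round(r[0],1),np.round(r[1],1),round(r[2],1))
# tweezers: bright pixels at z 12mm
sub=np.zeros(br.shape,bool);sub[198:270,332:374]=True
v,u=np.nonzero((br>75)&sub);p=onplane(d,np.c_[u,v],.012)[:,:2];w=br[v,u]
np.save("tw.npy",np.c_[p,w,u,v]);print(len(p))
a=np.radians(-21.3);
for _ in range(5):
    ex=np.array([np.cos(a),np.sin(a)]);ey=np.array([-ex[1],ex[0]]);X=p@ex;Y=p@ey
    x0=X.min();m=[]
    yc=np.average(Y[X<x0+.02],weights=w[X<x0+.02])
    for b in np.arange(x0+.06,x0+.185,.006):
        k=(X>b)&(X<b+.006);yl=np.median(Y[k]) if _==0 else np.polyval(pf,b+.003)
        A,B=k&(Y>yl),k&(Y<=yl)
        if A.sum()>1 and B.sum()>1:m.append((b+.003,(np.average(Y[A],weights=w[A])+np.average(Y[B],weights=w[B]))/2))
    m=np.array(m)
    pf=np.polyfit(m[:,0],m[:,1],1);a+=np.arctan(pf[0])
    ex=np.array([np.cos(a),np.sin(a)]);ey=np.array([-ex[1],ex[0]]);X=p@ex;Y=p@ey;pf=[0,np.mean([q for q in m[:,1]])]
    pf=[0,(np.percentile(Y[X>X.max()-.1],2)+np.percentile(Y[X>X.max()-.1],98))/2]
print("yaw",np.degrees(a),"X",X.min(),X.max(),X.max()-X.min(),"mid",pf[1],"heelY",np.average(Y[X<X.min()+.02],weights=w[X<X.min()+.02]),"resid",(m[:,1]*1000).round(1))
xo=(X.min()+.118+X.max()-.069)/2
print("origin",xo*ex+pf[1]*ey)
for b in np.arange(X.min(),X.max(),.008):
    k=(X>=b)&(X<b+.008);print(round((b+.004-xo)*1000),((Y[k].min()-pf[1])*1000).round(1),((Y[k].max()-pf[1])*1000).round(1),k.sum())
E
```

```text
15.025
head [561.1  14. ] [45.7 35.4] 18.4
261
yaw -21.810369516762655 X 0.41327039286587475 0.6011554731965855 0.18788508033071072 mid -0.04317689816210571 heelY -0.04210574844793288 resid [-42.3 -41.8 -41.8 -42.  -42.6 -42.2 -42.8 -42.1 -42.7 -42.  -42.  -42.4
 -42.2 -42.3 -42.1 -41.9]
origin [ 0.47761041 -0.23763666]
-114 -7.4 8.5 15
-106 -5.3 9.0 15
-98 -7.6 8.4 15
-90 -7.1 8.8 15
-82 -7.8 11.0 13
-74 -10.1 11.5 14
-66 -10.7 10.8 8
-58 -12.4 12.4 10
-50 -13.0 11.8 5
-42 -11.5 13.9 5
-34 -13.2 17.2 8
-26 -14.4 14.9 3
-18 -15.0 17.0 5
-10 -21.2 21.4 15
-2 -23.5 20.8 14
6 -24.1 22.9 16
14 -23.1 22.3 13
22 -21.5 22.8 12
30 -21.1 20.5 7
38 -21.7 21.6 10
46 -21.3 23.1 11
54 -21.9 23.6 13
62 -21.4 23.0 14
70 -20.4 21.3 5
```

View pics/c3.png

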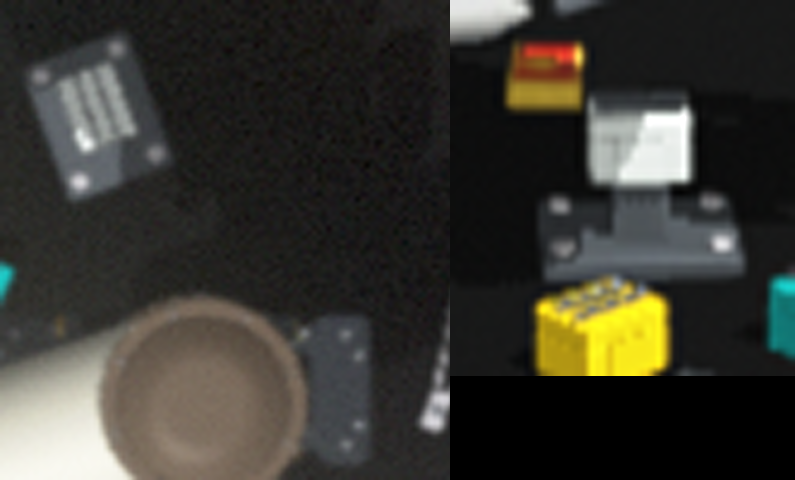

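The head sits square and flush on the shoulder: in the left panel it is centred on the base, and in the right panel its underside rests on the pedestal with no tilt. Next is the tweezers.

```bash
python3 - <<'E'
from ins import *
import pickle
o=(.4779,-.2368);ps=-21.8
move_to([*o,.10],Q(ps)); gripper_to(.72,strength=30); move_linear([*o,.0195],speed=.1)
s=observe();print(s["clock"],s["tcp_pos"],s["force"])
gripper_to(37/87,strength=30);s=observe();print("grip",s["clock"],s["gripper_width"]*87,s["finger_force"],s["tcp_pos"],s["force"])
move_linear([*o,.14],speed=.12)
g=(.4994,-.0118)
move_to([*g,.125],Q(20.5)); wait(.3)
s=observe();print(s["clock"],s["gripper_width"]*87,s["finger_force"],s["tcp_pos"],s["eef_rot"],s["force"])
for n in("top","side"):
    d=capture(n); pickle.dump(d,open(f"{n}4.pkl","wb")); cv2.imwrite(f"pics/{n}4.png",d["pixels"])
a=cv2.resize(cv2.imread("pics/top4.png")[170:240,230:310],(400,350),interpolation=cv2.INTER_CUBIC)
b=cv2.resize(cv2.imread("pics/side4.png")[170:240,245:325],(400,350),interpolation=cv2.INTER_CUBIC)
cv2.imwrite("pics/c4.png",np.hstack([a,b]))
E
```

```text
17.4417 [ 0.47839364 -0.23694146  0.01996123] [0.14068156 0.41015898 0.30488843]
grip 18.1917 37.41776609186585 6.897758021950722 [ 0.47829309 -0.23694212  0.0198806 ] [ 0.04438064 -0.32886287  3.34683823]
20.5583 37.33358366284924 5.893621891736984 [ 0.4994282  -0.01276038  0.125025  ] [-1.22927976e-06  9.84223883e-01  1.76927522e-01  2.27296619e-05] [-0.03906221 -0.23266217 -1.19750408]
```

View pics/c4.png

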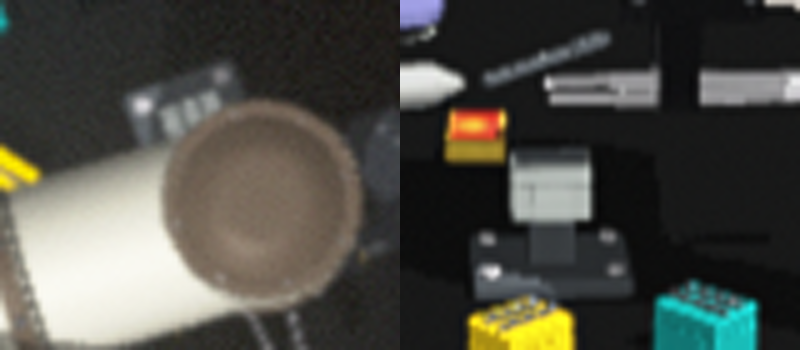

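```bash
cat >> h.py <<'E'
def onvert(d,uv,p0,n):
    o,r=ray(d,uv); return o+r*(((np.array([*p0,0])-o)@np.array([*n,0]))/(r@np.array([*n,0])))[:,None]
E
python3 - <<'E'
from h import *
import pickle
d=pickle.load(open("side4.pkl","rb"));br=d["pixels"].astype(int).min(2)
a=np.radians(20.5);ex=np.array([np.cos(a),np.sin(a)]);ey=np.array([-ex[1],ex[0]]);hc=np.array([.5640,.0124])
print(br[180:196,270:300:1][:,:12])
for lat in(.01425,-.01425):
    for u in range(274,298,3):
        col=br[178:194,u].astype(float); col[col<60]=0
        pts=onvert(d,[[u,178+i] for i in np.nonzero(col)[0]],hc+lat*ey,ey)
        print(lat,u,((pts[0,:2]-hc)@ex*1000).round(1),"z",(pts[[0,-1],2]*1000).round(1),(pts[:,2].mean()*1000).round(1)) if len(pts) else 0
m=br>90
rows=[]
for v in range(204,213):
    us=np.nonzero(m[v,262:290])[0]+262
    e=onvert(d,[[us[0]-.5,v],[us[-1]+.5,v]],hc+.017*ey,ey);print(v,us[0],us[-1],((e[:,:2]-hc)@ex*1000).round(1),(e[:,2]*1000).round(1))
E
```

```text
[[ 22  26  42  87  70  76  93 109 106  73  80  72]
 [ 39  61  83 133 111 104  97  92  80  55  49  30]
 [ 78 102 106 104  88  78  65  46  31  25  24  21]
 [ 99  91  81  67  43  28  26  23  21  22  22  22]
 [ 69  51  31  24  36  31  40  45  46  48  48  48]
 [ 28  24  19  37 122 101 101 104 107 108 108 107]
 [ 22  22  20  60 195 165 142 140 139 142 140 139]
 [ 23  25  20  49 161 142 101  94  95 100  99  97]
 [ 23  23  21  22  55  95  95  94  94  94  94  93]
 [ 23  24  23  22  55 146 155 155 154 153 153 153]
 [ 25  24  23  21  47 121 127 126 126 124 124 123]
 [ 24  23  23  22  23  37  37  36  36  37  36  37]
 [ 24  24  23  24  22  22  21  21  21  21  21  20]
 [ 24  23  24  23  24  24  22  24  23  23  24  23]
 [ 23  23  24  24  23  23  24  23  23  24  23  23]
 [ 24  23  23  23  25  24  23  22  23  24  23  24]]
0.01425 274 2.3 z [140.3 120.1] 130.2
0.01425 277 -5.9 z [143.  111.2] 125.7
0.01425 280 -14.0 z [145.7 111.1] 126.5
0.01425 283 -22.2 z [145.5 110.9] 124.6
0.01425 286 -30.4 z [145.4 110.7] 122.7
0.01425 289 -38.8 z [128.  107.6] 117.8
0.01425 292 -47.1 z [127.8 107.4] 117.6
0.01425 295 -55.3 z [130.5 107.3] 118.9
-0.01425 274 0.6 z [130.8 110.2] 120.5
-0.01425 277 -7.8 z [133.5 101.1] 115.9
-0.01425 280 -16.1 z [136.3 100.9] 116.7
-0.01425 283 -24.5 z [136.1 100.7] 114.8
-0.01425 286 -32.9 z [136.  100.6] 112.8
-0.01425 289 -41.5 z [118.2  97.4] 107.8
-0.01425 292 -49.9 z [118.   97.2] 107.6
-0.01425 295 -58.3 z [120.8  97.1] 109.0
204 267 282 [ 23.2 -21.1] [71.8 70.8]
205 267 282 [ 23.3 -21.1] [68.8 67.8]
206 267 282 [ 23.3 -21.2] [65.9 64.8]
207 267 282 [ 23.3 -21.2] [62.9 61.8]
208 267 282 [ 23.3 -21.2] [59.9 58.8]
209 267 282 [ 23.3 -21.2] [56.9 55.9]
210 267 282 [ 23.3 -21.2] [53.9 52.9]
211 267 282 [ 23.3 -21.3] [51.  49.9]
212 267 282 [ 23.4 -21.3] [48.  46.9]
```

```bash
python3 - <<'E'
from ins import *
import pickle
p=[.47,.10,.20]
yaw=np.degrees(np.arctan2(1.309-p[1],.17-p[0]));print(yaw,inverse_kinematics(p,Q(yaw)))
move_linear([.4994,-.0118,.16],speed=.15)
move_to(p,Q(yaw)); wait(.4); s=observe();print(s["clock"],s["tcp_pos"],s["eef_rot"],s["gripper_width"]*87)
d=capture("side");d["tcp"]=s["tcp_pos"];d["yaw"]=np.degrees(2*np.arctan2(s["eef_rot"][2],s["eef_rot"][1]));pickle.dump(d,open("side5.pkl","wb"))
o,R=d["world_from_camera"][:3,3],d["world_from_camera"][:3,:3]
f=210/np.tan(np.radians(d["fov_y"]/2)); c=R.T@(s["tcp_pos"]-o);u=d["cx"]+f*c[0]/-c[2];v=d["cy"]-f*c[1]/-c[2];print("tcp px",u,v,d["yaw"])
u,v=int(u),int(v);d["u0"]=u;a=d["pixels"][v-30:v+40,u-40:u+40];print("crop origin",u-40,v-30)
cv2.imwrite("pics/c5.png",cv2.resize(a,(800,700)[:1]+(600,),interpolation=cv2.INTER_CUBIC))
E
```

```text
103.93584208790172 [ 0.54865241  0.17430718 -0.3953021   0.         -1.00118705  2.83616658]
22.5583 [0.470007   0.09981549 0.1999168 ] [-4.63513109e-05  6.16298626e-01  7.87512537e-01 -7.46309610e-05] 37.20653494949154
tcp px 300.2639653461533 169.63246542654406 103.90731675757502
crop origin 260 139
```

View pics/c5.png

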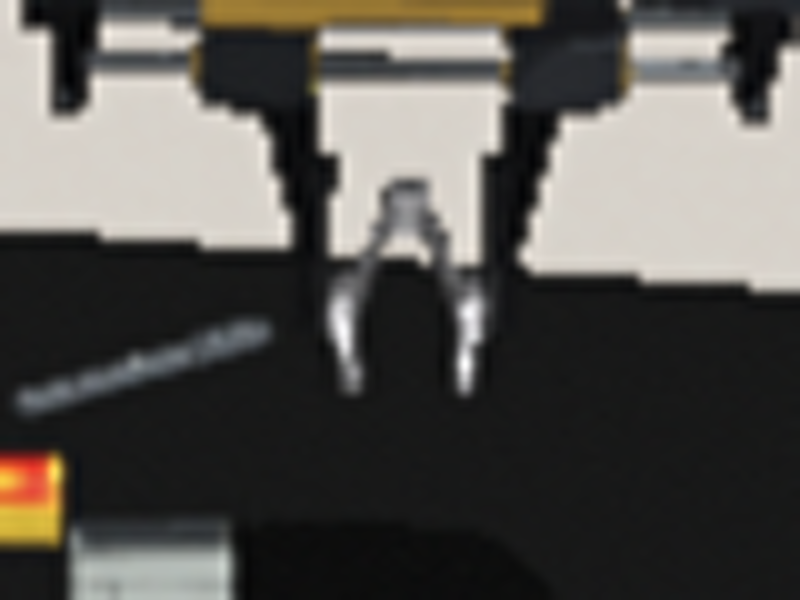

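The tweezers are seen end-on: tips at crop (350,385) and (464,385), heel at (407,195), finger inner edges at about u 337 and 484. I'll get the lateral offset and yaw in the hand from these.

```bash
python3 - <<'E'
from h import *
import pickle
d=pickle.load(open("side5.pkl","rb"));g=d["pixels"].astype(float).min(2)
tcp=d["tcp"];a=np.radians(d["yaw"]);ex=np.array([np.cos(a),np.sin(a)]);ey=np.array([-ex[1],ex[0]])
def lat(u,v,X): # lateral coordinate on plane at distance X ahead of tcp
    P=onvert(d,[[u,v]],tcp[:2]+X*ex,ex)[0];return ((P[:2]-tcp[:2])@ey*1000).round(2),((P[2]-tcp[2])*1000).round(1)
for v in range(176,186):
    r=g[v,288:315]-24;r[r<15]=0;L,R=r[:13],r[13:]
    if L.sum()>30 and R.sum()>30:
        ul=(L@np.arange(288,301))/L.sum();ur=(R@np.arange(301,315))/R.sum();A,B=lat(ul,v,.069),lat(ur,v,.069);print("tip",v,round(ul,2),round(ur,2),A,B,"mid",(A[0]+B[0])/2,"gap",A[0]-B[0])
for v in range(157,168):
    r=g[v,288:315];bg=np.median(r[8:9]);
    k=(r-30)/(r[6:8].mean()-30)  # coverage of bright wall between dark fingers
    c=np.arange(288,315);l=[i for i in range(0,13) if k[i]<.5][-1] if (k[:13]<.5).any() else 0
    # linear half crossings from outside-in
    xs=[];
    for i in range(26):
        if (k[i]-.5)*(k[i+1]-.5)<0: xs.append(288+i+(.5-k[i])/(k[i+1]-k[i]))
    print(v,np.round(xs,2),[float(lat(x,v,0)[0]) for x in xs])
for v in range(158,166):
    r=200-g[v,296:306];r[r<25]=0;
    if r.sum():u=(r@np.arange(296,306))/r.sum();print("heel",v,round(u,2),lat(u,v,-.106))
E
```

```text
tip 176 293.62 306.58 (np.float64(-15.51), np.float64(5.3)) (np.float64(15.33), np.float64(5.9)) mid -0.08999999999999986 gap -30.84
tip 177 293.71 306.65 (np.float64(-15.26), np.float64(2.8)) (np.float64(15.55), np.float64(3.4)) mid 0.14500000000000046 gap -30.810000000000002
tip 178 293.88 306.6 (np.float64(-14.82), np.float64(0.3)) (np.float64(15.5), np.float64(0.9)) mid 0.33999999999999986 gap -30.32
tip 179 294.03 306.18 (np.float64(-14.41), np.float64(-2.2)) (np.float64(14.56), np.float64(-1.6)) mid 0.07500000000000018 gap -28.97
tip 180 294.16 306.07 (np.float64(-14.09), np.float64(-4.7)) (np.float64(14.35), np.float64(-4.2)) mid 0.1299999999999999 gap -28.439999999999998
tip 181 294.6 306.05 (np.float64(-13.0), np.float64(-7.2)) (np.float64(14.35), np.float64(-6.7)) mid 0.6749999999999998 gap -27.35
tip 182 294.78 306.03 (np.float64(-12.51), np.float64(-9.7)) (np.float64(14.37), np.float64(-9.2)) mid 0.9299999999999997 gap -26.88
tip 183 294.77 306.0 (np.float64(-12.51), np.float64(-12.2)) (np.float64(14.37), np.float64(-11.7)) mid 0.9299999999999997 gap -26.88
tip 184 294.62
[... 752 characters left out ...]
.69 301.38 303.22 307.62 312.43] [-29.3, -19.89, -7.95, -4.16, 2.56, 7.16, 18.15, 30.14]
166 [288.63 292.4  297.4  298.28 301.64 304.22 307.62 312.42] [-29.3, -19.86, -7.33, -5.15, 3.25, 9.7, 18.2, 30.2]
167 [288.45 292.4  296.81 297.46 302.38 304.19 307.62 311.89] [-29.72, -19.83, -8.79, -7.15, 5.16, 9.68, 18.28, 28.94]
heel 159 300.51 (np.float64(0.08), np.float64(-2.9))
heel 160 300.28 (np.float64(-0.49), np.float64(-5.7))
heel 161 299.82 (np.float64(-1.68), np.float64(-8.6))
heel 162 299.65 (np.float64(-2.09), np.float64(-11.4))
heel 163 300.14 (np.float64(-0.7), np.float64(-14.2))
heel 164 300.46 (np.float64(0.21), np.float64(-17.0))
heel 165 300.3 (np.float64(-0.16), np.float64(-19.8))
```

```bash
cat > fin.py <<'E'
from ins import *
import pickle
PS=20.0; e=np.array([np.cos(np.radians(PS)),np.sin(np.radians(PS))])
G=np.array([.5641,.0123])-.068*e
def settle(z,n=3):
    c=np.array([*G,z]); t=c.copy()
    for _ in range(n):
        move_linear(list(c),speed=.05); wait(.15); er=t-observe()["tcp_pos"]; 
        if np.abs(er).max()<.0002: break
        c+=er
    return er
def tell():
    s=observe();print(round(s["clock"],2),"w",round(s["gripper_width"]*87,2),"ff",round(s["finger_force"],2),s["tcp_pos"].round(4),"yaw",np.degrees(2*np.arctan2(s["eef_rot"][2],s["eef_rot"][1])).round(2),"F",s["force"].round(2))
E
python3 - <<'E'
from fin import *
move_to([*G,.15],Q(PS)); move_linear([*G,.105],speed=.1)
print(settle(.0934,4)*1000); tell()
d=capture("side");pickle.dump(d,open("side6.pkl","wb"))
g=d["pixels"].astype(int).min(2);print(g[188:208,266:290:1])
cv2.imwrite("pics/c6.png",cv2.resize(d["pixels"][170:230,250:330],(800,600),interpolation=cv2.INTER_CUBIC))
E
```

```text
[-0.17668212 -0.02698846 -0.17656639]
24.86 w 37.44 ff 5.89 [ 0.5004 -0.0109  0.0936] yaw 20.0 F [ 0.51  0.28 -0.42]
[[ 22  23  23  22  23  24  24  23  24  23  23  24  23  23  23  24  23  24
   24  24  23  24  24  24]
 [ 23  24  24  23  24  24  24  24  24  24  22  23  23  24  24  22  24  25
   23  23  24  24  23  24]
 [ 22  23  23  24  24  25  22  23  23  23  24  24  24  23  23  23  23  23
   24  23  24  24  24  24]
 [ 24  22  24  24  23  24  23  24  24  23  23  24  23  23  23  23  23  23
   23  23  24  24  24  23]
 [ 26  21  21  22  24  23  23  23  24  22  23  25  23  24  23  23  24  23
   24  23  24  24  22  22]
 [ 34  22  23  24  23  24  23  24  22  22  22  22  23  22  20  22  22  22
   22  21  24  22  23  24]
 [ 35  21  23  23  23  24  24  23  26  27  27  27  26  26  30  29  30  30
   31  32  45  46  46  46]
 [ 25  19  23  24  23  22  23  36  70  72  72  73  73  76  99  96  96  96
   97  99 104 104 104 104]
 [ 23  22  24  22  24  23  24  55 126 131 131 132 133 135 160 156 156 157
  159 158 149 146 146 145]
 [ 24  20  24  22  23  22  23  51 129 134 130 128 127 127 128 127 126 123

[... 337 characters left out ...]
06  66  51  51  52  49  60 123 145 146 145 145 145 146 147 148 141
  142 142 142 131 127 125]
 [ 35 122  91  73  73  79  81  79  85  86  87  86  87  87  86  89 102  45
   34  36  38  56  55  46]
 [ 29 117 121 114 116 125 128 132 132 133 132 133 135 133 134 138 148  47
    8   8  10  14  14  13]
 [ 31 125 160 160 160 162 163 169 171 171 172 172 173 174 175 178 182  66
   13  11  12  11  11  13]
 [ 34 139 180 181 179 179 180 180 180 180 180 180 181 180 181 184 186  68
   15  12  13  13  13  14]
 [ 32 128 173 170 168 164 172 173 174 175 176 175 173 172 170 172 173  61
   12  12  13  13  13  13]
 [ 31 125 168 160 157 145 167 170 170 172 173 171 168 164 161 162 160  52
   12  11  13  13  13  13]]
```

View pics/c6.png

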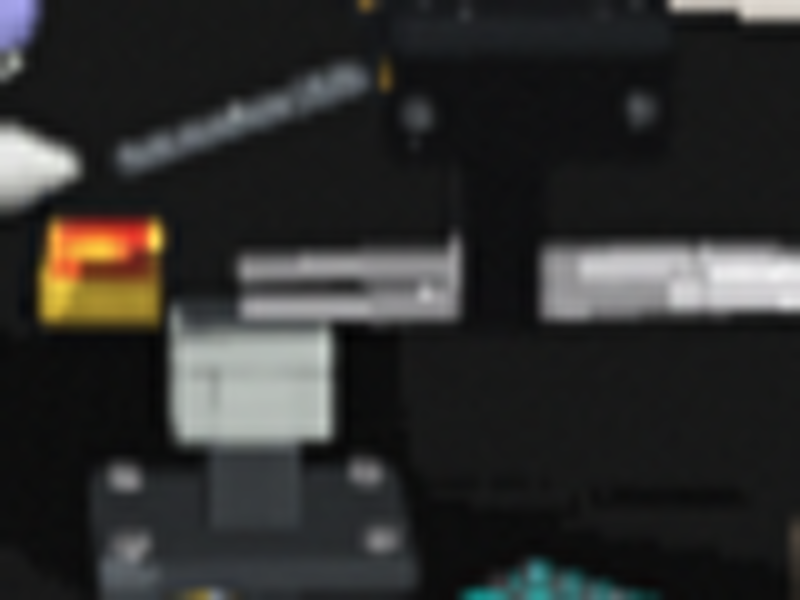

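The tips hover over the head's middle at crop (240,300), just clear of the ridges. The two tip ends are level and the force is near zero, so now I'll squeeze.

```bash
python3 - <<'E'
from fin import *
c=27.5
for w in(32,27.5):
    gripper_to(w/87,strength=30); tell()
wait(.4)
for _ in range(3):
    s=observe();e_=27.5-s["gripper_width"]*87
    if abs(e_)<.15: break
    c+=e_; gripper_to(c/87,strength=30); wait(.4); tell()
print(settle(.0934,3)*1000);wait(.5);tell()
d=capture("side");pickle.dump(d,open("side7.pkl","wb"))
t=capture("top")
g=d["pixels"].astype(int).min(2);print(g[192:206,266:290:2])
cv2.imwrite("pics/c7.png",np.hstack([cv2.resize(d["pixels"][180:230,255:305],(500,500),interpolation=cv2.INTER_CUBIC),cv2.resize(t["pixels"][160:260,250:310],(300,500),interpolation=cv2.INTER_CUBIC)]))
E
```

```text
25.32 w 32.58 ff 8.05 [ 0.5002 -0.0109  0.0934] yaw 20.0 F [ 0.08 -0.69 -0.78]
25.73 w 27.57 ff 10.69 [ 0.5002 -0.011   0.0934] yaw 20.0 F [ 0.13 -0.55 -0.55]
26.74 w 27.11 ff 10.99 [ 0.5002 -0.011   0.0934] yaw 20.0 F [-0.33  0.76 -0.07]
27.36 w 27.74 ff 10.69 [ 0.5002 -0.011   0.0934] yaw 20.0 F [ 1.68 -0.28 -0.32]
27.98 w 27.39 ff 10.88 [ 0.5002 -0.011   0.0934] yaw 20.0 F [ 0.14  0.94 -0.87]
[ 0.01220572  0.02933801 -0.0081191 ]
28.88 w 27.37 ff 10.88 [ 0.5002 -0.0109  0.0934] yaw 20.0 F [ 0.45 -0.38 -0.97]
[[ 27  23  23  24  23  23  24  23  23  23  23  23]
 [ 34  23  23  24  23  24  23  23  24  22  23  23]
 [ 36  22  24  25  23  22  22  22  20  22  23  26]
 [ 25  23  24  22  23  25  26  30  30  31  52  67]
 [ 24  23  24  24  49  68  71  95  96 100 110 124]
 [ 24  23  23  21 108 129 131 155 157 162 145 141]
 [ 21  20  20  18 158 160 158 156 154 155 149 136]
 [ 16  25  28  23 158 167 164 158 158 156 155 147]
 [ 23  47  45  42 107 126 125 124 135 124 127 138]
 [ 32  66  51  51  51  54  51  53  89  42  50  96]
 [ 35  90  72  81  79  79  79  79  98  10  13  24]
 [ 29 121 117 128 133 134 136 137 150  11  10   9]
 [ 31 159 160 163 171 172 174 175 182  13  13  12]
 [ 35 180 178 179 181 181 180 181 186  13  12  13]]
```

View pics/c7.png

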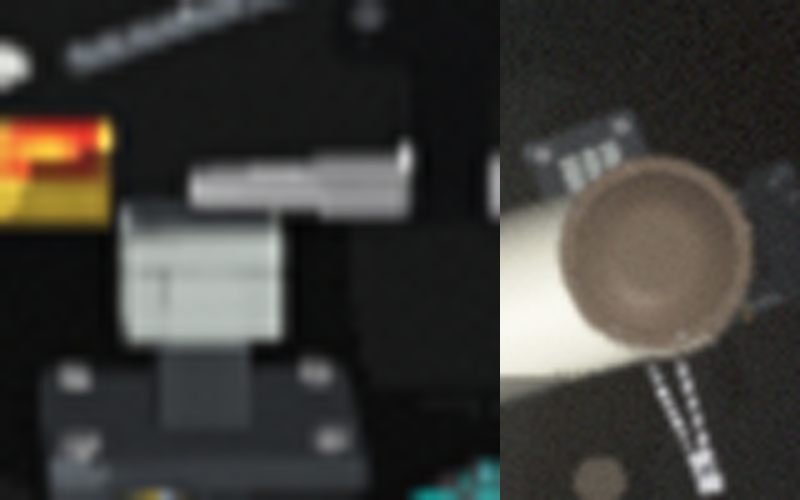

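```bash
python3 - <<'E'
from fin import *
c=27.66
best=None
for _ in range(4):
    gripper_to(c/87,strength=30); wait(.4); s=observe(); tell()
    if abs(s["finger_force"]-10.70)<.06 and abs(s["gripper_width"]*87-27.66)<.15: break
    c+=27.66-s["gripper_width"]*87
Cs=[];
for i in range(10): d=capture("side"); Cs.append(cloud(d))
C=np.median(Cs,0);p0=np.array([.5641,.0123]);a=np.radians(20.5);ex=np.array([np.cos(a),np.sin(a)]);ey=np.array([-ex[1],ex[0]])
for v in range(195,212):
    q=C[v,275:282];print(v,((q[:,:2]-p0)@ey*1000).round(1),"z",np.median(q[:,2]*1000).round(1))
tell()
E
```

```text
29.59 w 27.85 ff 10.66 [ 0.5002 -0.0109  0.0934] yaw 20.01 F [-0.03  0.33 -0.05]
30.21 w 27.73 ff 10.81 [ 0.5002 -0.0109  0.0934] yaw 20.0 F [ 0.24 -0.19 -0.66]
30.82 w 27.53 ff 10.86 [ 0.5002 -0.0109  0.0934] yaw 20.0 F [ 0.73  1.33 -0.89]
31.44 w 27.83 ff 10.76 [ 0.5002 -0.011   0.0934] yaw 20.0 F [ 0.11  0.04 -0.85]
195 [-252.8 -251.2 -249.5 -250.3 -251.7 -250.2 -249.1] z -0.5
196 [-243.4 -241.6 -240.2 -242.  -240.1 -239.  -241.8] z -0.6
197 [-6.1 -5.2 -8.9 -5.4 -7.9 -6.7 -7.7] z 82.8
198 [-7.1 -7.5 -5.9 -7.7 -6.1 -5.4 -6. ] z 80.0
199 [6.5 8.5 8.9 7.8 7.5 9.7 7.7] z 82.3
200 [5.9 6.6 7.  7.5 7.8 8.1 7.3] z 79.1
201 [-4.8 -4.4 -7.2 -5.1 -4.8 -6.3 -5.1] z 71.5
202 [6.2 5.6 6.8 5.2 5.5 8.9 4.2] z 72.7
203 [ 9.  10.7  8.3  9.2  8.1  7.7 10. ] z 71.0
204 [14.4 14.8 15.6 13.4 12.4 14.3 15.1] z 70.1
205 [15.7 16.2 15.8 15.8 15.2 16.3 13.9] z 67.6
206 [18.2 16.5 15.3 15.6 17.5 16.  17. ] z 64.8
207 [16.  15.8 16.1 14.6 14.5 15.7 15.3] z 61.4
208 [14.6 15.3 15.2 16.2 15.5 14.1 16.1] z 58.5
209 [16.5 15.6 16.7 12.7 15.6 13.2 15.8] z 55.5
210 [14.9 15.2 16.8 15.1 14.  15.7 16.3] z 52.5
211 [15.3 13.7 14.9 14.9 16.8 16.2 16.4] z 49.6
31.94 w 27.36 ff 10.76 [ 0.5002 -0.011   0.0934] yaw 20.0 F [ 0.23  0.09 -0.1 ]
```

```bash
python3 - <<'E'
import fin
from fin import *
a=np.radians(20.5); fin.G=G-.0004*np.array([-np.sin(a),np.cos(a)])
print(fin.settle(.0934,4)*1000)
W=[];F=[]
for _ in range(12): wait(.08); s=observe(); W.append(s["gripper_width"]*87);F.append(s["finger_force"])
print(np.mean(W),np.mean(F),np.abs(s["dq"]).max());tell()
E
```

```text
[-0.01218479 -0.00371177 -0.00031833]
27.797229152186933 10.759236551821232 0.0016829527860854018
33.34 w 27.74 ff 10.76 [ 0.5003 -0.0113  0.0934] yaw 20.0 F [-0.47 -0.33 -0.59]
```

```bash
python3 -c "
from workcell import *
print(sign_off())"
```

```text
the job is handed in; nothing more can be done
None
```

I handed the job in with about 33 s on the clock: the narrow head is seated square on the stud and released, and the tweezers are held still about 2.5 mm above its ridges. The points' gap works out at about 12 mm from grip width and force; the top camera could not see the points, so their sideways position is only good to about 0.5 mm.

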